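# Load the film dispenser and shut its cover

## Task

Load the wrap dispenser: push the tall film carton that stands on end in the trough so that it tips over and lies flat along the trough, then push the open hinged cover over and down until it is fully shut. Only push with the fingers: do not pinch, lift or carry anything, and leave the other things on the bench where they are.

Things in the scene. Friction and masses are not known exactly. Their poses are not given: they have to be found in the camera images.
- dispenser: Bolted-down metal trough, 78 x 353 x 66 mm (x, y, z) outside, open on top. Origin: centre of its underside, on the bench; long way = its y, z up, yaw varies. Floor 6 mm thick; four walls 4 mm thick, 66 mm high; inside 70 mm (x) by 345 mm (y). The cover is hinged along the top of the +x wall (hinge line at x = +39, z = 66 mm of this frame), the side away from the robot.
- film_box: Cardboard film carton, 56 x 56 x 250 mm, 0.25 to 0.5 kg, stiff, loose. Origin: centre of its lower square end; z along its length, up at the start. It stands on the trough floor near the +y end, 12 to 25 mm clear of that end wall, nearly square to the trough. It must fall towards the trough's -y; the other way there is no room to lie.
- film_box_mid (a point): Middle of the film carton, 125 mm up its length from the origin. Pushed near its top towards the trough's -y, the carton does not slide but tips about its lower edge; leaned about 13 degrees it falls by itself. Lying in the trough, its upper face is 62 mm above the bench, under the cover.
- cover (a joint): Angle of the metal cover, a plate 86 x 353 mm, 4 mm thick, with a lip 14 mm high along its free edge. 0 = shut, level on the trough walls, its top 72 mm above the bench; grows as it opens up and back; limit 2.1. Starts at 1.6 to 1.95, upright or leaning to the trough's +x. Stiff hinge (0.18 N m): it stays where it is left and takes 2 to 5 N at the free edge.
- cover_edge (a point): Middle of the cover's free edge, 86 mm from the hinge line: at angle a it lies at x = 39 - 86 cos a, z = 66 + 86 sin a (mm, trough's frame, within 4 mm). Behind the open cover at its middle, at least 60 mm of bench is free.
- salt_carton: Bystander: white carton, 60 x 100 x 170 mm, upright on the bench beyond the trough's -y end. Origin: centre of its underside.
- jar_lid: Bystander: flat white disc, 72 mm across, 14 mm thick, on the bench between the trough and the robot. Origin: centre of its underside.
- mustard_jar: Bystander: yellow jar, 90 mm across, 140 mm tall, behind the trough towards its -y end. Origin: centre of its underside.
- oil_bottle: Bystander: green bottle, 60 mm across, 200 mm tall, far to the left. Origin: centre of its underside.
- measure_cup: Bystander: white cup with a handle, 70 mm across, 60 mm tall, right and in front of the trough. Origin: centre of its underside.
- spoon: Bystander: spoon lying on the bench in front of the trough, left. Origin: under the middle of it.
- deli_tub: Bystander: small open white tub, 90 mm across, 60 mm tall, behind the trough towards its +y end. Origin: centre of its underside.

How it is judged:
By the outcome, as a careful person would: the job done as asked, in the order asked, and still so for the second after the job is handed in, with the robot touching nothing.
It also fails if it takes over 50 s, if anything falls off the work surface, if the arm or the gripper's body presses on something with over 40 N, if the wrist force passes 120 N, or if a joint passes its speed limit or range.

## Robot

A 6-joint arm with a two-finger parallel gripper is mounted at the origin on the work surface. World frame = base frame: x ahead of the robot, y to its left, z up, the work surface at z = 0. Lengths are in m, angles in rad, forces in N, time in s.
With the tool pointing down it reaches from about 0.3 to 1 m from the base axis. Payload 5.1 kg.
Tool frame: the origin (TCP) lies at the very end of the fingers, on their centre line; the grasp point (between the pads) lies 19 mm behind it; z points along the fingers, y is the line along which they close (so a half turn about z gives the same grasp; the last joint's range is limited). The gripper opens to 95 mm and grips with 3 to 60 N. Pads are 20 mm wide; open, the fingers measure 119 mm over their backs; the gripper's body (75 mm by 180 mm) begins 59 mm behind the grasp point.
Start: joints at [-1.427, 0.124, 1.65, -0, 1.367, -0.083], TCP at [0.146, -0.633, 0.215] pointing down, gripper open.
Joint ranges: [-2.61, 2.61], [-1.02, 2.33], [0.03, 2.71], [-1.35, 4.49], [0.32, 2.68], [-2.91, 2.91]. Speed limits (rad/s): [2.57, 2.57, 3.14, 3.14, 3.14, 3.14].

## Interface

Orientations are given as a 3x3 rotation matrix whose columns are the frame's x, y, z axes.
In Python, from rig import r gives the robot as it stands.
- The arm moves only by the tool shift_gripper, called after "Emit:" as name(argument=value, ...), one argument or row to a line, values as JSON. Schema: {"type":"object","properties":{"steps":{"type":"array","items":{"type":"object","properties":{"tx":{"type":"number"},"ty":{"type":"number"},"tz":{"type":"number"},"drx":{"type":"number"},"dry":{"type":"number"},"drz":{"type":"number"},"jaw":{"type":"number"}},"additionalProperties":false,"required":["jaw"]},"minItems":1,"maxItems":20},"only":{"type":"string"},"quiet":{"type":"boolean"},"lines":{"type":"string"}},"required":["steps"],"additionalProperties":false}. steps is a list of rows, 1 to 20 of them, each an object with the fields tx, ty, tz (the shift in m), drx, dry, drz (a rotation vector in rad), jaw (the opening from 0.0 (shut) to 1.0 (fully open)); a field left out counts as zero (the opening has to be given); each row shifts and turns the commanded pose from where the row before left it, along the tool's axes as they then stand; what a row does not reach is not made up. A row lasts 1/12 s, in which the tool goes at most 0.0417 m and 0.125 rad, less where a joint would pass 70% of its speed; a pose out of reach is approached as far as the arm can. The fingers move at their own pace and stop on an object; the grip force is fixed at half the most. Time passes only in rows, so rows that do not move let the fingers close. The tool returns the time, the measured TCP pose, the force, the opening and the grip force at its end. only (a regular expression) keeps the lines of the reply that match it, lines (a string "A,B") keeps lines A to B, and quiet returns only ok. Input that does not fit is refused with a message, and nothing moves.
- r.state(): the state, without advancing time (a new reading comes with each control period).
- r.get_image(name): name is "scene" or "top" or "wrist"; returns a dict with "pixels" (384x512x3 uint8, red, green, blue), "camera_matrix" (3x3 intrinsics, pixels), "extrinsics" (4x4, takes a point from world to camera coordinates). Camera axes: x right, y down, z forward; pixel columns grow to the right and rows downward; lengths in m; the calibration is good to about 2 mm. A picture is of the moment at which its call begins. There is no depth.
- r.finish_job(): hands the job in; it is judged then, once.
The state is a dict: "clock": time; "joints": joint angles; "qd": joint speeds; "joint_efforts": joint torques, N m; "tool_pos": TCP position; "tcp_rot": TCP orientation; "contact_force": force on the tool from outside, world axes, zero at the start; "ft_torque": the same for the moment, N m; "width": opening from 0.0 (shut) to 1.0 (fully open); "grasp_force": force on a finger pad.
Only numpy, scipy, OpenCV 4.12 (cv2) and the standard library are available. Lean on these libraries where they do the work, as an engineer would, in place of code of your own. Each camera call takes 0.05 s, during which the arm holds its last target. There are 200 camera calls.

## Working session

There is one attempt and no reset: what is moved stays moved. The work goes in short steps, Python scripts to look and compute and a tool call to move; the robot and the scene stay as the last step left them, time stands still between calls to the robot, and variables do not carry over. Pictures are saved under pics/ and viewed, at most 10 in all, crops included, and the job is handed in when it is done.

```bash
ls; mkdir -p pics
```

Run:
```python
from rig import r
import cv2,numpy as np
for n in("scene","top"):
    d=r.get_image(n); cv2.imwrite(f"pics/{n}0.png",cv2.resize(d["pixels"][:,:,::-1],(800,600),interpolation=cv2.INTER_CUBIC))
    np.savez(f"{n}0.npz",**d); print(n,d["camera_matrix"].round(1).tolist(),d["extrinsics"].round(3).tolist())
s=r.state();print(s["clock"],s["tool_pos"],s["tcp_rot"])
```

```text
pics
rig.py
scene [[450.3, 0.0, 255.5], [0.0, 450.3, 192.9], [0.0, 0.0, 1.0]] [[0.924, 0.383, 0.013, -0.551], [0.305, -0.715, -0.629, -0.041], [-0.232, 0.585, -0.777, 1.479], [0.0, 0.0, 0.0, 1.0]]
top [[414.5, 0.0, 254.4], [0.0, 414.5, 190.6], [0.0, 0.0, 1.0]] [[0.018, -1.0, 0.018, 0.06], [-0.996, -0.02, -0.091, 0.551], [0.091, -0.016, -0.996, 1.164], [0.0, 0.0, 0.0, 1.0]]
0.1 [ 0.1460404  -0.63279349  0.21350735] [[ 9.74398990e-01  2.24825558e-01 -2.76886646e-04]
 [ 2.24825678e-01 -9.74397217e-01  1.86494216e-03]
 [ 1.49489084e-04 -1.87944898e-03 -9.99998223e-01]]
```

View pics/scene0.png

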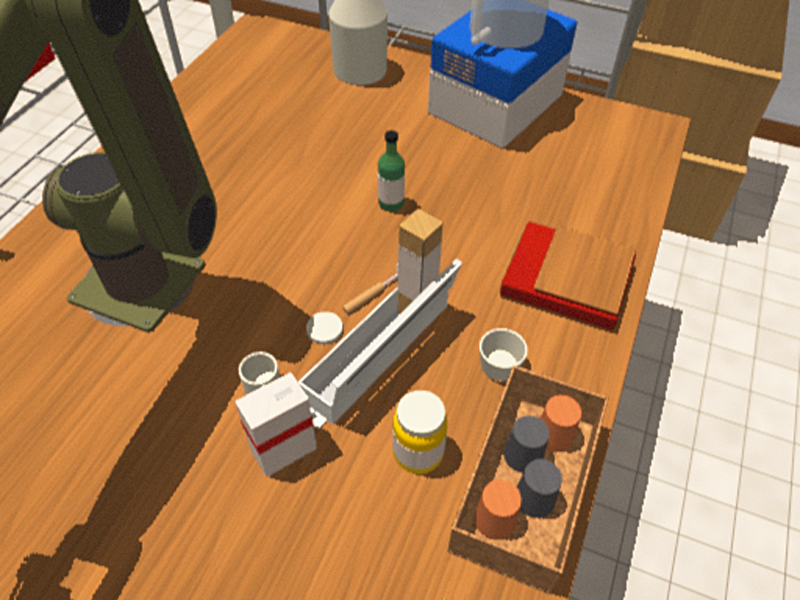

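View pics/top0.png

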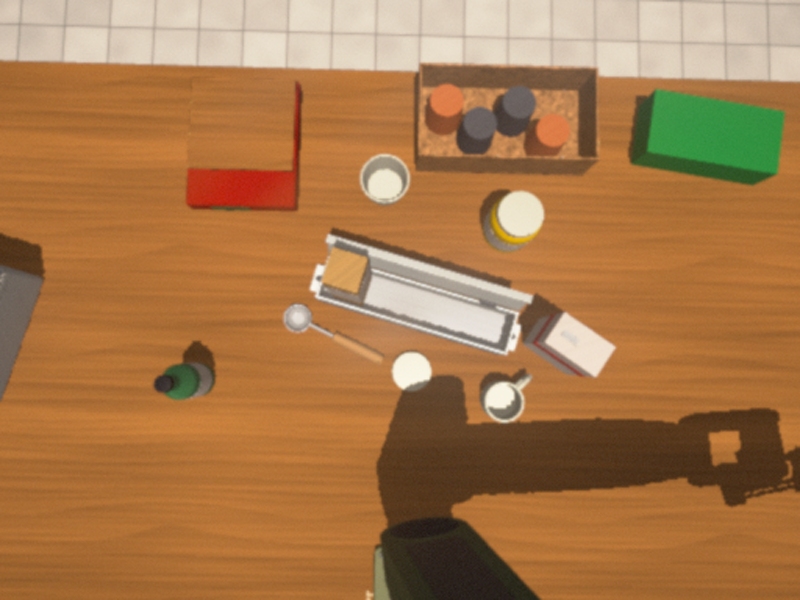

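Scene view: the carton stands at about (420,250) with its top at (421,228), and the cover is open behind the trough, running from (335,410) to (460,265). Top view: the carton top is at (346,270) and the trough's front wall runs from (315,297) to (507,353). I'll zoom both for measuring.

Run:
```python
import cv2,numpy as np
t=np.load("top0.npz")["pixels"][:,:,::-1];s=np.load("scene0.npz")["pixels"][:,:,::-1]
# top crop cols190-350 rows 140-235 x5 ; 
a=cv2.resize(t[143:233,192:352],(800,450),interpolation=cv2.INTER_CUBIC)
b=cv2.resize(s[130:280,185:305],(480,600),interpolation=cv2.INTER_CUBIC)
cv2.imwrite("pics/ta.png",a)
cv2.imwrite("pics/sb.png",b)
```

```text
(no output)
```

View pics/ta.png

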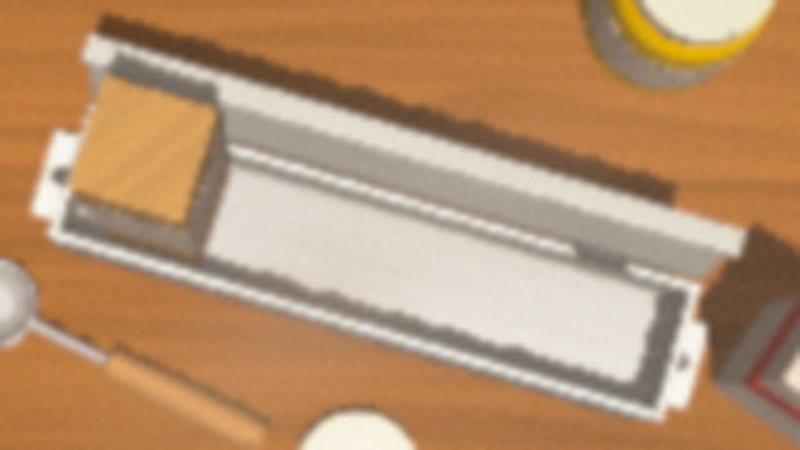

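View pics/sb.png

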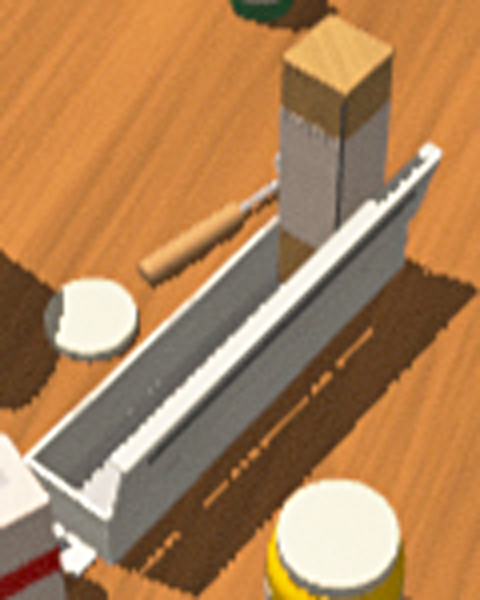

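Top crop: carton top corners (108,75),(222,108),(183,225),(72,190); rim corners (52,236),(660,418),(700,288); cover free edge from (98,36) to (747,232). Scene crop: carton top (334,15),(393,50),(343,95),(283,58); front -y rim corner (35,460); cover edge ends (118,462),(435,150).

Create h.py:
```python
import numpy as np,cv2
D={n:np.load(f"{n}0.npz") for n in("top","scene")}
P={n:D[n]["camera_matrix"]@D[n]["extrinsics"][:3] for n in D}
T=lambda p:(np.array(p,float)+.5)/5-.5+[192,143]
S=lambda p:(np.array(p,float)+.5)/4-.5+[185,130]
def tri(a,b):
    X=cv2.triangulatePoints(P["top"],P["scene"],T(a).reshape(2,1),S(b).reshape(2,1)).ravel();return X[:3]/X[3]
def onz(p,z,n="top"):
    M=P[n];u=np.append(p,1);A=np.c_[M[:,:2],-u];return np.linalg.solve(A,-(M[:,2]*z+M[:,3]))[:2]
```

Run:
```python
from h import *
np.set_printoptions(precision=4,suppress=True)
# top-view: up = +x, left=+y
print("box", c:=np.array([tri(a,b) for a,b in[((108,75),(334,15)),((222,108),(393,50)),((183,225),(343,95)),((72,190),(283,58))]]),c.mean(0))
print("rim",tri((660,418),(35,460)))
R=np.array([onz(T(p),.066) for p in[(52,236),(660,418),(700,288)]]);print(R,np.linalg.norm(R[0]-R[1]),np.linalg.norm(R[2]-R[1]))
yv=(R[0]-R[1])/np.linalg.norm(R[0]-R[1]);xv=np.array([yv[1],-yv[0]]);o=(R[0]+R[1])/2+.039*xv
print("trough",o,"yaw",np.arctan2(xv[1],xv[0]),xv,yv)
B=np.c_[xv,yv]
print("box in trough",(c[:,:2]-o)@B, (c.mean(0)[:2]-o)@B, "box at z256", (np.array([onz(T(p),.256) for p in[(108,75),(222,108),(183,225),(72,190)]])-o)@B)
for a,b in[((747,232),(118,462)),((98,36),(435,147))]:
    X=tri(a,b);print("edge",X,(X[:2]-o)@B)
for n,p,z in[("tub",(386/1.5625,180/1.5625),.06),("mustard",(520/1.5625,214/1.5625),.14),("salt",(570/1.5625,345/1.5625),.17),("lid",(412/1.5625,371/1.5625),.014)]:
    q=onz(p,z);print(n,q,(q-o)@B)
```

```text
box [[0.5806 0.1578 0.2967]
 [0.6013 0.1246 0.2945]
 [0.5587 0.1455 0.2152]
 [0.5368 0.1793 0.2193]] [0.5694 0.1518 0.2564]
rim [ 0.4549 -0.1204  0.0638]
[[ 0.5457  0.2153]
 [ 0.4517 -0.1217]
 [ 0.5239 -0.1437]] 0.34985464035089137 0.07545215118602959
trough [0.5363 0.0363] yaw -0.2718002813230357 [ 0.9633 -0.2685] [0.2685 0.9633]
box in trough [[ 0.0101  0.1289]
 [ 0.039   0.1024]
 [-0.0077  0.1112]
 [-0.0378  0.1379]] [0.0009 0.1201] box at z256 [[ 0.0291  0.1476]
 [ 0.0295  0.0925]
 [-0.0278  0.0939]
 [-0.027   0.1476]]
edge [ 0.5446 -0.1496  0.1592] [ 0.058  -0.1769]
edge [0.639  0.1839 0.1599] [0.0593 0.1697]
tub [0.7605 0.0953] [0.2001 0.1169]
mustard [ 0.6852 -0.1315] [ 0.1885 -0.1217]
salt [ 0.4663 -0.2061] [-0.0023 -0.2524]
lid [0.4169 0.0407] [-0.1161 -0.0278]
```

Measured carton top height is 0.256 m and the rim corner 0.064 m, both as expected. The carton centre is at trough (0.001, 0.120), and the cover edge at x≈58 mm, so the angle is about 1.79. First I'll raise the tool, turn its axes to the trough's and close the fingers.

Add to h.py:
```python
o=np.array([.5363,.0363]);yaw=-.2718;xv=np.array([np.cos(yaw),np.sin(yaw)]);yv=np.array([-xv[1],xv[0]])
def st():
    from rig import r
    s=r.state();p=s["tool_pos"];R=s["tcp_rot"];d=p[:2]-o
    print("t",round(s["clock"],2),"trough xyz",np.round([d@xv,d@yv,p[2]],4),"yaw err",round(np.arctan2(R[1,1],R[0,1])-yaw,3),"Zt",R[:,2].round(3),"F",np.round(s["contact_force"],1),"j",s["joints"].round(2),"w",s["width"])
```

```text
(no output)
```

Emit:
shift_gripper(
  steps=[
    {"tz": -0.013, "drz": -0.119, "jaw": 0},
    {"tz": -0.013, "drz": -0.119, "jaw": 0},
    {"tz": -0.013, "drz": -0.119, "jaw": 0},
    {"tz": -0.013, "drz": -0.119, "jaw": 0},
    {"tz": -0.013, "drz": -0.119, "jaw": 0},
    {"tz": -0.013, "drz": -0.119, "jaw": 0},
    {"tz": -0.013, "drz": -0.119, "jaw": 0},
    {"tz": -0.013, "drz": -0.119, "jaw": 0},
    {"tz": -0.013, "drz": -0.119, "jaw": 0},
    {"jaw": 0},
  ],
)

```text
clock: 0.93
tool_pos: [0.1462, -0.6342, 0.3346]
tcp_rot: [[0.268, 0.963, 0.001], [0.963, -0.268, -0.004], [-0.004, 0.002, -1.0]]
contact_force: [1.2, -0.5, 0.2]
width: 0.358
grasp_force: 0.0
```

```bash
python3 -c "from h import *;st()"
```

```text
t 0.93 trough xyz [-0.1957 -0.7506  0.3346] yaw err 0.001 Zt [ 0.001 -0.004 -1.   ] F [ 1.2 -0.5  0.2] j [-1.43  0.08  1.5  -0.    1.56 -1.16] w 0.35793767426287637
```

Emit:
shift_gripper(
  steps=[
    {"tx": 0.02, "ty": 0.004, "jaw": 0},
    {"tx": 0.04, "ty": 0.008, "jaw": 0},
    {"tx": 0.04, "ty": 0.008, "jaw": 0},
    {"tx": 0.04, "ty": 0.008, "jaw": 0},
    {"tx": 0.04, "ty": 0.008, "jaw": 0},
    {"tx": 0.04, "ty": 0.008, "jaw": 0},
    {"tx": 0.04, "ty": 0.008, "jaw": 0},
    {"tx": 0.04, "ty": 0.008, "jaw": 0},
    {"tx": 0.04, "ty": 0.008, "jaw": 0},
    {"tx": 0.04, "ty": 0.008, "jaw": 0},
    {"tx": 0.04, "ty": 0.008, "jaw": 0},
    {"tx": 0.04, "ty": 0.008, "jaw": 0},
    {"tx": 0.04, "ty": 0.008, "jaw": 0},
    {"tx": 0.04, "ty": 0.008, "jaw": 0},
    {"tx": 0.04, "ty": 0.008, "jaw": 0},
    {"tx": 0.04, "ty": 0.008, "jaw": 0},
    {"tx": 0.04, "ty": 0.008, "jaw": 0},
    {"tx": 0.04, "ty": 0.008, "jaw": 0},
    {"tx": 0.04, "ty": 0.008, "jaw": 0},
    {"jaw": 0},
  ],
  quiet=true,
)

```text
ok
```

```bash
python3 -c "from h import *;st()"
```

```text
t 2.6 trough xyz [-0.0477 -0.0044  0.3297] yaw err 0.003 Zt [-0.002  0.003 -1.   ] F [-0.3  0.1 -0.7] j [-0.02 -0.28  1.84  0.    1.58  0.25] w 0.0030832504049519887
```

Emit:
shift_gripper(
  steps=[
    {"tx": 0.035, "ty": 0.008, "jaw": 0},
    {"tx": 0.035, "ty": 0.008, "jaw": 0},
    {"tx": 0.035, "ty": 0.008, "jaw": 0},
    {"tx": 0.035, "ty": 0.008, "jaw": 0},
    {"tx": 0.035, "ty": 0.008, "jaw": 0},
    {"tx": 0.035, "ty": 0.008, "jaw": 0},
    {"jaw": 0},
    {"tz": 0.03, "jaw": 0},
    {"tz": 0.03, "jaw": 0},
    {"tz": 0.03, "jaw": 0},
    {"tz": 0.025, "jaw": 0},
    {"jaw": 0},
    {"jaw": 0},
  ],
  quiet=true,
)

```text
ok
```

```bash
python3 -c "
from h import *;st()
from rig import r
for n,s in(('top','t'),('scene','s')):
    d=r.get_image(n)['pixels'][:,:,::-1]
    c=d[133:233,192:312] if n=='top' else d[90:230,205:325]
    cv2.imwrite(f'pics/{s}1.png',cv2.resize(c,None,fx=4,fy=4))
a=cv2.imread('pics/t1.png');b=cv2.imread('pics/s1.png');b=cv2.resize(b,(320,373));a=cv2.resize(a,(448,373));cv2.imwrite('pics/m1.png',np.hstack([a,b]))"
```

```text
t 3.68 trough xyz [1.000e-04 1.985e-01 2.143e-01] yaw err -0.003 Zt [-0.005 -0.002 -1.   ] F [ 1.  -0.7  0.8] j [ 0.28  0.09  1.69 -0.    1.37  0.56] w 0.0033462100086869184
```

View pics/m1.png

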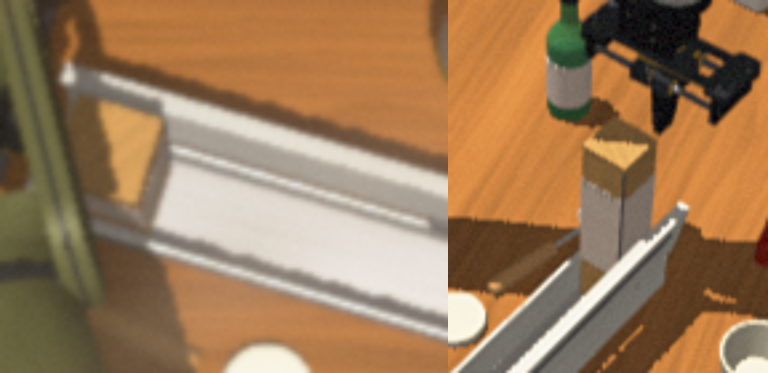

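The closed fingers are beyond the carton's +y face, the fingertip at about (663,130) with the carton top at (620,150), and still clear of it. Next I'll approach and then push gently towards -y.

Emit:
shift_gripper(
  steps=[
    {"tx": -0.015, "jaw": 0},
    {"tx": -0.015, "jaw": 0},
    {"tx": -0.01, "jaw": 0},
    {"tx": -0.01, "jaw": 0},
    {"tx": -0.01, "jaw": 0},
    {"tx": -0.01, "jaw": 0},
  ],
  only="force",
)

```text
contact_force: [1.1, -0.2, 0.2]
grasp_force: 0.1
```

```bash
python3 -c "from h import *;st()"
```

```text
t 4.28 trough xyz [0.0011 0.1287 0.2171] yaw err -0.002 Zt [ 0.001  0.    -1.   ] F [ 1.1 -0.2  0.2] j [ 0.18 -0.    1.78 -0.    1.37  0.46] w 0.0069622543987937335
```

Emit:
shift_gripper(
  steps=[
    {"tx": -0.01, "jaw": 0},
    {"tx": -0.01, "jaw": 0},
    {"tx": -0.01, "jaw": 0},
  ],
  only="force",
)

```text
contact_force: [-0.7, -0.3, -0.3]
grasp_force: 0.0
```

```bash
python3 -c "from h import *;st()
from rig import r
d=r.get_image('scene')['pixels'][:,:,::-1];cv2.imwrite('pics/s2.png',cv2.resize(d[90:290,185:345],None,fx=3,fy=3))"
```

```text
t 4.53 trough xyz [0.0008 0.0988 0.2165] yaw err -0.001 Zt [-0. -0. -1.] F [-0.7 -0.3 -0.3] j [ 0.14 -0.03  1.81 -0.    1.37  0.41] w 0.004686301392665517
```

View pics/s2.png

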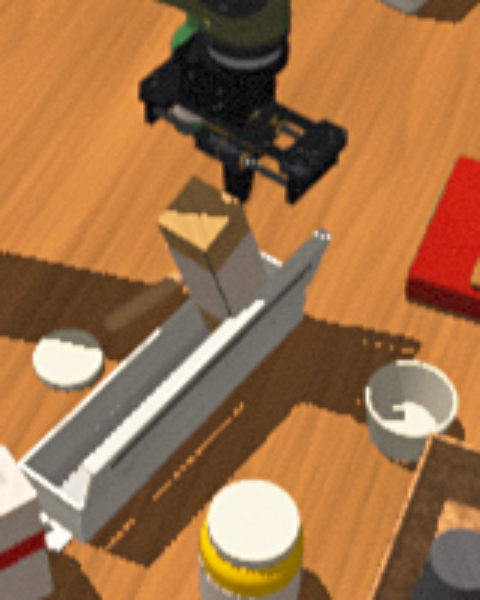

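The carton leans towards -y, with its top at (205,210) and the finger behind it at (240,185). It needs a little more push, then I'll hold while it falls.

Emit:
shift_gripper(
  steps=[
    {"tx": -0.01, "jaw": 0},
    {"tx": -0.01, "jaw": 0},
    {"tx": -0.01, "jaw": 0},
    {"jaw": 0},
    {"jaw": 0},
    {"jaw": 0},
    {"jaw": 0},
    {"jaw": 0},
    {"jaw": 0},
  ],
  only="force",
)

```text
contact_force: [-1.1, 0.5, 0.3]
grasp_force: 0.0
```

```bash
python3 -c "from h import *;st()
from rig import r
d=r.get_image('scene')['pixels'][:,:,::-1];cv2.imwrite('pics/s3.png',cv2.resize(d[90:290,185:345],None,fx=3,fy=3))"
```

```text
t 5.33 trough xyz [0.0009 0.0703 0.2166] yaw err -0.001 Zt [-0.  0. -1.] F [-1.1  0.5  0.3] j [ 0.09 -0.06  1.84  0.    1.37  0.36] w 0.0042800900118713184
```

View pics/s3.png

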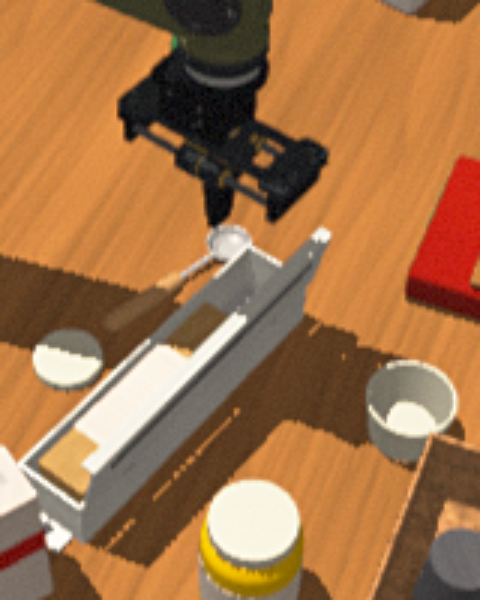

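The carton lies flat in the trough, between (65,460) and (215,325). Now I'll move over and behind the cover's middle and go down.

Emit:
shift_gripper(
  steps=[
    {"tx": -0.014, "ty": 0.02, "jaw": 0},
    {"tx": -0.014, "ty": 0.021, "jaw": 0},
    {"tx": -0.014, "ty": 0.021, "jaw": 0},
    {"tx": -0.014, "ty": 0.021, "jaw": 0},
    {"tx": -0.014, "ty": 0.021, "jaw": 0},
    {"jaw": 0},
    {"tz": 0.025, "jaw": 0},
    {"tz": 0.025, "jaw": 0},
    {"tz": 0.025, "jaw": 0},
    {"tz": 0.015, "jaw": 0},
    {"jaw": 0},
  ],
  only="force",
)

```text
contact_force: [-0.6, 0.2, -0.8]
grasp_force: 0.0
```

```bash
python3 -c "from h import *;st()"
```

```text
t 6.3 trough xyz [ 0.1016 -0.0004  0.1217] yaw err -0.001 Zt [-0.008  0.001 -1.   ] F [-0.6  0.2 -0.8] j [-0.07  0.17  1.76  0.    1.22  0.2 ] w 0.005312300742332435
```

Emit:
shift_gripper(
  steps=[
    {"ty": -0.014, "jaw": 0},
    {"ty": -0.014, "jaw": 0},
    {"ty": -0.014, "jaw": 0},
    {"ty": -0.01, "tz": -0.004, "jaw": 0},
    {"ty": -0.008, "tz": -0.003, "jaw": 0},
    {"ty": -0.008, "tz": -0.002, "jaw": 0},
    {"ty": -0.008, "tz": 0.002, "jaw": 0},
    {"ty": -0.008, "tz": 0.003, "jaw": 0},
    {"ty": -0.007, "tz": 0.005, "jaw": 0},
    {"ty": -0.006, "tz": 0.005, "jaw": 0},
    {"jaw": 0},
  ],
  only="force",
)

```text
contact_force: [0.1, -0.6, -0.1]
grasp_force: 0.0
```

```bash
python3 -c "from h import *;st()
from rig import r
d=r.get_image('scene')['pixels'][:,:,::-1];cv2.imwrite('pics/s4.png',cv2.resize(d[90:290,185:345],None,fx=3,fy=3))"
```

```text
t 7.22 trough xyz [ 0.0055 -0.0002  0.1188] yaw err -0.001 Zt [-0.004  0.001 -1.   ] F [ 0.1 -0.6 -0.1] j [-0.04 -0.03  1.98  0.    1.2   0.24] w 0.0006865286010677963
```

View pics/s4.png

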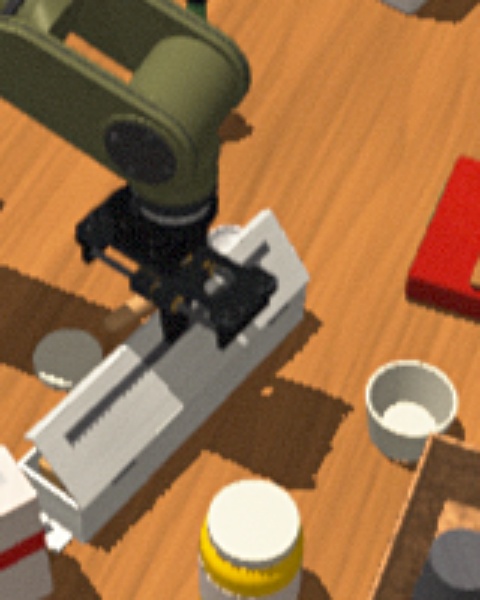

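The cover is folded to roughly 45 degrees, its free edge running from (30,435) to (265,215), with the finger on it at (175,325). Now I'll go on over and down.

Emit:
shift_gripper(
  steps=[
    {"ty": -0.007, "tz": 0.008, "jaw": 0},
    {"ty": -0.006, "tz": 0.008, "jaw": 0},
    {"ty": -0.005, "tz": 0.008, "jaw": 0},
    {"ty": -0.004, "tz": 0.008, "jaw": 0},
    {"ty": -0.003, "tz": 0.006, "jaw": 0},
    {"ty": -0.003, "tz": 0.005, "jaw": 0},
    {"tz": 0.003, "jaw": 0},
    {"jaw": 0},
  ],
  only="force",
)

```text
contact_force: [-0.4, 0.6, -0.0]
grasp_force: 0.0
```

```bash
python3 -c "from h import *;st()"
```

```text
t 7.93 trough xyz [-0.0214 -0.0003  0.0732] yaw err -0.001 Zt [-0.003  0.    -1.   ] F [-0.4  0.6 -0. ] j [-0.02 -0.03  2.06  0.    1.11  0.25] w 0.0050919231972993756
```

Emit:
shift_gripper(
  steps=[
    {"tz": 0.002, "jaw": 0},
    {"tz": 0.002, "jaw": 0},
    {"jaw": 0},
  ],
  only="force",
)

```text
contact_force: [-6.3, -0.4, 9.6]
grasp_force: 5.0
```

```bash
python3 -c "from h import *;st()"
```

```text
t 8.18 trough xyz [-0.0203 -0.      0.0722] yaw err -0.001 Zt [-0.002  0.    -1.   ] F [-6.3 -0.4  9.6] j [-0.02 -0.03  2.06 -0.    1.11  0.25] w 0.007045161823880998
```

Contact came at z = 0.0722, the shut height, with about 10 N. I'll press 2 mm more, then lift clear and look.

Emit:
shift_gripper(
  steps=[
    {"tz": 0.002, "jaw": 0},
    {"jaw": 0},
  ],
  only="force",
)

```text
contact_force: [-11.5, 0.3, 21.4]
grasp_force: 10.3
```

```bash
python3 -c "from h import *;st()"
```

```text
t 8.35 trough xyz [-0.0202  0.      0.0721] yaw err -0.001 Zt [-0.003 -0.    -1.   ] F [-11.5   0.3  21.4] j [-0.02 -0.03  2.06 -0.    1.11  0.25] w 0.00579186280652782
```

Emit:
shift_gripper(
  steps=[
    {"tz": -0.01, "jaw": 0},
    {"tz": -0.03, "jaw": 0},
    {"tz": -0.04, "jaw": 0},
    {"ty": -0.03, "tz": -0.03, "jaw": 0},
    {"ty": -0.04, "tz": -0.01, "jaw": 0},
    {"ty": -0.04, "jaw": 0},
    {"ty": -0.03, "jaw": 0},
    {"jaw": 0},
    {"jaw": 0},
  ],
  only="force",
)

```text
contact_force: [0.6, 0.3, -0.1]
grasp_force: 0.0
```

```bash
python3 -c "from h import *;st()
from rig import r
for n in('scene','top'):
    d=r.get_image(n);np.savez(n+'9.npz',**d);p=d['pixels'][:,:,::-1]
    cv2.imwrite(f'pics/{n}9.png',cv2.resize(p[90:290,185:345],(400,500)) if n=='scene' else cv2.resize(p[113:243,182:352],(400,306)))
b=np.zeros((500,800,3),np.uint8);b[:,:400]=cv2.imread('pics/scene9.png');b[:306,400:]=cv2.imread('pics/top9.png');cv2.imwrite('pics/f.png',b)"
```

```text
t 9.1 trough xyz [-0.1602  0.0003  0.1885] yaw err -0.0 Zt [ 0.003  0.    -1.   ] F [ 0.6  0.3 -0.1] j [ 0.07 -0.49  2.22 -0.    1.4   0.34] w 0.003998228905689602
```

View pics/f.png

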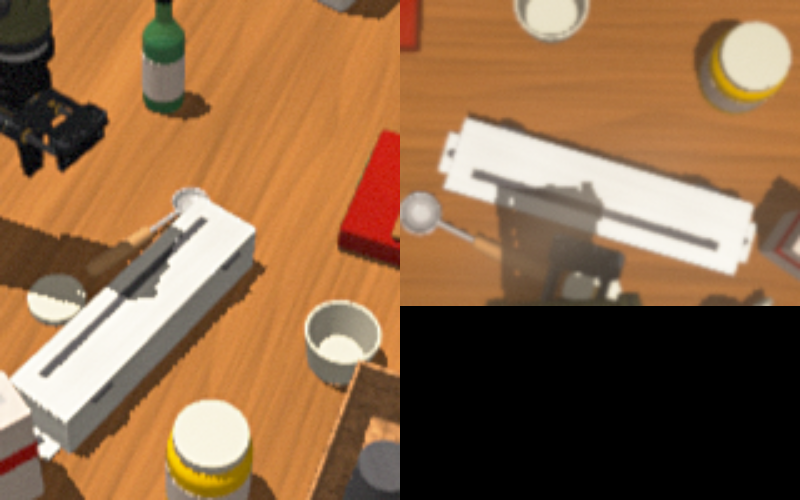

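The cover lies level and shut, from (20,380) to (255,230) in the scene view. Contact was rigid at 72 mm, the arm is clear, and the bystanders are where they were.

```bash
python3 -c "
from rig import r
print(r.finish_job())"
```

```text
the job is handed in; nothing more can be done
None
```

The film carton was tipped over and lies flat in the trough, the cover is fully shut (its top touched at 72 mm), nothing else in view was moved, and the job was handed in at about 9 s.

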